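# Slide the port blank along the rail into the corner pocket and shut the keeper

### The arm

A 6-joint arm with a two-finger parallel gripper is mounted at the origin on the work surface. World frame = base frame: x ahead of the robot, y to its left, z up, the work surface at z = 0. Lengths are in m, angles in rad, forces in N, time in s.
With the tool pointing down it reaches from about 0.325 to 0.775 m from the base axis. Payload 9.3 kg.
Tool frame: the origin (TCP) lies on the centre line of the jaws, within the pads' length; the fingertips stand 8 mm ahead of it and the grasp point (between the pads) lies 11 mm behind it; y points along the fingers, z is the direction in which the jaws open and shut, and the axes are right-handed (so a half turn about y gives the same grasp; the last joint's range is limited). The gripper opens to 85 mm and grips with 20 to 120 N. Pads are 22 mm wide; open, the fingers measure 114 mm over their backs; the gripper's body (76 mm by 85 mm) begins 54 mm behind the grasp point. The pads swing forward as they close: fully open they stand 13 mm farther back than shut.
Start: joints at [1.099, 0.259, 0.021, 1.334, 0, 1.418], TCP at [0.172, 0.522, 0.239] pointing down, gripper open.
Joint ranges: [-3.04, 3.04], [-0.91, 1.82], [-1.04, 1.36], [-1.92, 1.95], [-1.52, 1.45], [-3.14, 3.14]. Speed limits (rad/s): [2.22, 2.22, 2.79, 3.14, 3.14, 3.14].

### API

Orientations are given as a rotation vector (axis times angle).
In Python, from cell import arm, viewer, models gives the robot as it stands. The module is installed in compiled form; this text tells all that it offers.
- The arm moves only by the tool step_arm, never from a script. Its argument "moves" is a list of rows, each an object with "xyz": the shift along the tool's x, y, z each as a share of 30 mm, from -1 to 1, a list of three; "delta_rot": the turn, a rotation vector about the tool's x, y, z each as a share of 6 degrees, from -1 to 1, a list of three. In form: [{"xyz": [x, y, z], "delta_rot": [wx, wy, wz]}, ...]. A call has exactly 5 rows; each row shifts and turns the commanded pose from where the row before left it, along the tool's axes as they then stand; what a row does not reach is not made up. A row lasts 1/8 s, in which the tool goes at most 62.5 mm and 10.7 degrees, less where a joint would pass 70% of its speed; a pose out of reach is approached as far as the arm can. A call with a number of a shift or a turn outside -1 to 1 is refused whole. A call with a gripper value outside its range is refused whole. "grip" is the opening in per cent of the stroke, from 0 (shut) to 100 (fully open), set as the call begins (left out, the last holds). The fingers move at their own pace and stop on an object; "force" is the grip in N (left out, the last holds). Time passes only in rows, so rows that do not move let the fingers close, or fill a call up. It gives the time, the measured TCP pose, the force and the opening at its end, in the units of the state.
- arm.get_obs(): the state, without advancing time (a new reading comes with each control period).
- viewer.camera(name): name is "scene" or "top" or "wrist"; returns the picture (480x640x3 uint8, red, green, blue); there is no depth.
- viewer.camera_model(name): a dict with "fovy" (degrees; the focal length in pixels is half the picture's height over the tangent of half this angle, whatever the lens; pixels are square), "cx", "cy" (the principal point, pixels), "T" (4x4, takes a point from camera to world coordinates). Camera axes: x right, y up, looking along -z (the intrinsics and any distortion apply to the point x, -y, -z); pixel columns grow to the right and rows downward; lengths in m; the calibration is good to about 2 mm. A picture is of the moment at which its call begins: read the wrist's pose just before it. camera_model takes no time and is no camera call; for the wrist camera it gives the pose at the moment of the call.
- arm.sign_off(): hands the job in, once; it reports no verdict.
Trained networks look in the newest picture that a camera, given by its name, has taken for a name from the list of things; names that differ only in an ending like _2 or _b are one class to them, and where a whole thing is asked for, a point or a joint stands for the part that bears it (a point fixed in the world has none). Each returns a list of dicts, best first, with "conf" (0 to 1); they miss things now and then, are a little off and sometimes report something else, mostly with a low value. They report only what shows in the picture. A call takes as long as a camera call. They do not tell look-alikes from the thing itself.
- models.recognise(camera, target): "centre" ([x, y, z] in m, in world coordinates, good to about 4 mm: the middle of the surface that is visible of it).
- models.mark_of(camera, target): "centre" ([x, y, z] in m, in world coordinates, good to about 4 mm: a listed point, or the origin of a listed thing).
The state is a dict: "time_s": time; "qpos": joint angles; "qvel": joint speeds; "joint_efforts": joint torques, N m; "position": TCP position; "eef_rot": TCP orientation; "force": force on the tool from outside, world axes, zero at the start; "ft_torque": the same for the moment, N m; "grip_width": opening from 0.0 (shut) to 1.0 (fully open).
Only numpy, scipy, OpenCV 4.12 (cv2) and the standard library are available. Lean on these libraries where they do the work, as an engineer would, in place of code of your own. Each camera call takes 0.05 s, during which the arm holds its last target.

### The job

Using only the outside of the fingers, never picking anything up, push the steel port blank (the disc with the small stub) across the black plate until it touches the long rail, short of the pocket, then slide it along against the rail fully home into the corner pocket, so that it touches both the rail and the end stop. Then push the steel keeper by its upright post towards the rail as far as it goes, so that it bars the way out behind the blank. Leave all the other things where they are.

Things in the scene. Friction and masses are not known exactly. Their poses are not given: they have to be found in the camera images.
- jig: Inspection jig, fixed to the bench, turned up to 0.3 rad: black plate 160 (x) x 300 (y) x 12 mm; origin at the centre of its underside on the bench, z up, so the plate's top is at z = 12. Along its +x side runs a rail, across its +y end an end stop; with a short lip they form the corner pocket. All in all under 51 mm high.
- rail (a point): Top of the aluminium rail's inner edge, halfway along: jig (60, 0, 26) mm. The inner face stands at jig x = 60 over the whole 300 mm, 14 above the plate, 14 thick (beyond is open bench). Axes as the jig's.
- lip (a point): Top centre of the pocket's lip: jig (5, 120, 26) mm; the lip spans jig x 0 to 10, y 105 to 135, 14 above the plate, facing the rail. The end stop's inner face is at jig y = 135, from x = 0 to the rail, 14 high. The pocket between lip and rail is 50 wide and opens towards jig -y.
- blank: Stainless port blank, the part to push: a loose solid disc, diameter 44, 12 thick, with a central stub (diameter 14, 10 high) on top; 0.1 to 0.2 kg; polished, slippery (friction about 0.25). Origin at the centre of its underside, z up. It starts lying on the jig's plate, away from the rail and 160 to 235 mm (along y) from its seat.
- seat (a point): Where the blank's origin lies when it is fully home in the corner pocket: jig (38, 113, 12) mm, i.e. 22 mm from the rail and from the end stop. Axes as the jig's.
- keeper (a joint): Keeper, a steel bar 12 wide, 50 long, 8 high with a round nose, sliding on the plate along jig +x (towards the rail) between two 7 mm high guides. Value in m: 0 = open (nose at jig x = -12), 0.056 = fully closed (nose at x = 44, barring the pocket's mouth). Starts at 0 to 0.008. Needs about 2 N, no spring, stays where left; closes only if the blank is home.
- post (a point): Centre of the top of the keeper's upright round post (diameter 16), which rises to 38 mm above the plate (50 above the bench) near the keeper's outer end, at jig x = -52 when open and +4 when closed, jig y = 81.5. Push it from the side away from the rail.
- vial: Bystander: small amber vial, diameter 22, 38 high, loose on the jig's plate between the blank and the keeper, near jig x -50, y 20. Origin at the centre of its underside.
- gasket: Bystander: black rubber ring, diameter 48, 8 high, on the bench beyond the rail. Origin at its centre underneath.
- beaker: Bystander: small glass beaker, diameter 52, 55 high, on the bench beyond the rail. Origin at the centre of its underside.
- cap: Bystander: blue bottle cap, diameter 42, 22 high, on the bench beyond the rail. Origin at the centre of its underside.
- spacer: Bystander: white plastic ring, diameter 36, 12 high, on the bench on the robot's side of the jig. Origin at its centre underneath.
- brush: Bystander: brush 160 long lying on the bench to the right of the jig.
- washbottle: Bystander: white plastic bottle, diameter 60, 150 high, on the bench to the left of the jig. Origin at the centre of its underside.
- media: Bystander: clear bottle with a blue cap, diameter 56, 100 high, on the bench to the right of the jig. Origin at the centre of its underside.
Things that resemble listed ones, but are neither listed nor needed, are in the scene too. What is meant by the blank is not pink or red, and is the smaller of those in its own colour.

How it is judged:
By the outcome, as a careful person would: the job done as asked, in the order asked, and still so for the second after the job is handed in, with the robot touching nothing.
It also fails if it takes over 64 s, if anything falls off the work surface, if the arm or the gripper's body presses on something with over 40 N, if the wrist force passes 120 N, or if a joint passes its speed limit or range.

## Working session

There is one attempt and no reset: what is moved stays moved. The work goes in short steps, Python scripts to look and compute and a tool call to move; the robot and the scene stay as the last step left them, time stands still between calls to the robot, and variables do not carry over. Pictures are saved under pics/ and viewed, and the job is handed in when it is done.

Besides the shell and the picture viewer there is one more tool, called as name(argument=value, ...) on one line, values as JSON. step_arm: Moves the arm, as the interface text tells. Its arguments: {"type":"object","properties":{"moves":{"type":"array","items":{"type":"object","properties":{"xyz":{"type":"array","items":{"type":"number","minimum":-1,"maximum":1}},"delta_rot":{"type":"array","items":{"type":"number","minimum":-1,"maximum":1}}}}},"grip":{"type":"number"},"force":{"type":"number"}},"required":["moves"]}

```bash
mkdir -p pics; ls
python3 - <<'E'
from cell import arm, viewer, models
import cv2
o=arm.get_obs(); print(o)
for n in ("scene","top"):
    im=viewer.camera(n); cv2.imwrite(f"pics/{n}0.png",im[:,:,::-1])
    m=viewer.camera_model(n); print(n,m)
    for t in ["jig","rail","lip","blank","seat","keeper","post","vial","spacer","media","washbottle"]:
        print(t,[(round(d["conf"],2),[round(x,4) for x in d["centre"]]) for d in models.mark_of(n,t)][:3])
print(arm.get_obs()["time_s"])
E
```

```text
pics
{'time_s': 0.0, 'qpos': array([1.09940958e+00, 2.59216359e-01, 2.07372375e-02, 1.33370542e+00,
       9.41380023e-06, 1.41815949e+00]), 'qvel': array([-1.05512997e-03,  4.88801910e-04,  3.83008180e-04,  6.61365062e-04,
        1.52443097e-03,  6.17741901e-05]), 'joint_efforts': array([ 1.55013654e-04, -5.55643451e+01,  3.44528997e+01,  1.36336737e-02,
       -1.81478217e-04, -2.67353073e-05]), 'position': array([0.17225133, 0.52203609, 0.23864338]), 'eef_rot': array([-1.55760281,  0.25054223, -0.24985626]), 'force': array([ 0.77980457, -0.05973312, -0.37920572]), 'ft_torque': array([ 0.06255085, -0.01164597, -0.02005198]), 'grip_width': 1.001838454907365}
scene {'fovy': 50.698573646121744, 'cx': 309.6548527894605, 'cy': 240.25657959806148, 'T': array([[ 0.5442182 , -0.69171256,  0.47472127,  1.0078926 ],
       [ 0.83888294,  0.45548847, -0.29800279, -0.29420927],
       [-0.01009779,  0.56041412,  0.82815098,  0.85699562],
       [ 0.        ,  0.        ,  0.        ,  1.        ]])}
jig [(0.55, [0.5341, -0.0897, -0.0018])]
rail [(0.66, [0.5933, -0.0884, 0.0265])]
lip [(0.59, [0.5421, 0.0312, 0.024])]
blank [(0.68, [0.674, -0.278, 0.0002]), (0.55, [0.5219, -0.1995, 0.009])]
seat [(0.7, [0.5908, -0.0913, 0.0298]), (0.69, [0.572, 0.02, 0.0143])]Traceback (most recent call last):
  File "<stdin>", line 8, in <module>
ValueError: it knows: beaker, blank, brush, cap, gasket, jig, lip, media, post, rail, seat, spacer, vial, washbottle
```

Run:
```python
from cell import arm, viewer, models
import cv2
for n in ("top","scene"):
    im=viewer.camera(n); cv2.imwrite(f"pics/{n}1.png",im[:,:,::-1])
    m=viewer.camera_model(n); 
    if n=="top": print(n,m)
    for t in (["jig","rail","lip","blank","seat","post","vial","spacer","media"] if n=="top" else ["post","vial"]):
        print(t,[(round(d["conf"],2),[round(x,4) for x in d["centre"]]) for d in models.mark_of(n,t)][:3])
print(arm.get_obs()["time_s"])
```

```text
top {'fovy': 52.281363441798355, 'cx': 316.37360095222266, 'cy': 240.7897468091125, 'T': array([[-0.00649926,  0.9980488 , -0.0620996 ,  0.49072923],
       [-0.99954496, -0.00831316, -0.02899593, -0.01038407],
       [-0.0294556 ,  0.06188289,  0.99764867,  0.9896555 ],
       [ 0.        ,  0.        ,  0.        ,  1.        ]])}
jig [(0.93, [0.5297, -0.0879, -0.0025]), (0.45, [0.5339, 0.027, 0.0259]), (0.19, [0.5674, 0.0203, 0.0167])]
rail [(0.69, [0.5944, -0.0863, 0.0302]), (0.28, [0.4746, -0.3282, 0.0038]), (0.18, [0.5322, -0.088, -0.0016])]
lip [(0.77, [0.532, 0.03, 0.0267]), (0.36, [0.6672, -0.004, 0.0025])]
blank [(0.84, [0.3655, -0.1671, 0.0031]), (0.72, [0.5258, -0.1981, 0.0102]), (0.65, [0.675, -0.2798, -0.0045])]
seat [(0.63, [0.5685, 0.0161, 0.0149])]
post [(0.64, [0.4796, -0.0074, 0.0486])]
vial [(0.58, [0.4855, -0.0677, 0.0124])]
spacer [(0.77, [0.4135, -0.0877, -0.001])]
media [(0.65, [0.6402, -0.3683, 0.0003])]
post [(0.48, [0.4844, -0.0108, 0.0485])]
vial [(0.67, [0.4893, -0.064, 0.0109])]
0.95
```

View pics/scene0.png

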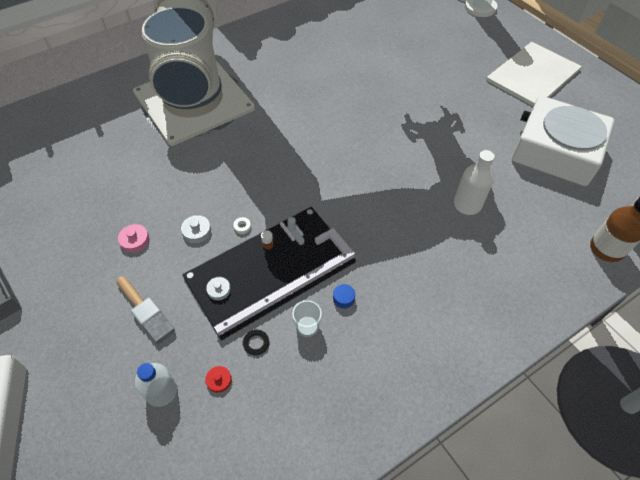

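View pics/top1.png

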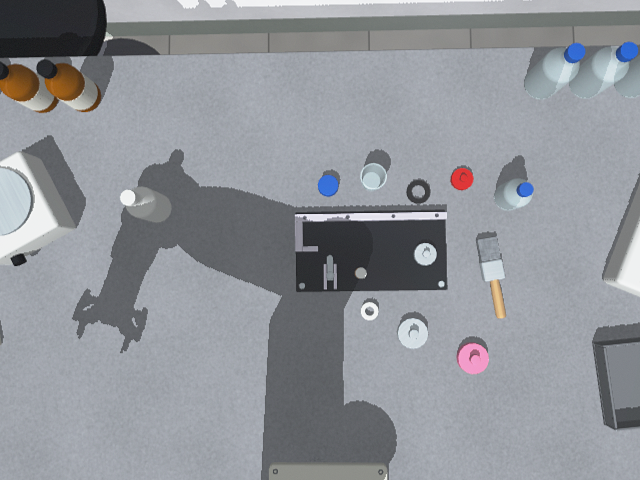

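```bash
cat > h.py <<'E'
import numpy as np, cv2
from cell import arm, viewer, models
def K(m,im_h=480):
    f=im_h/2/np.tan(np.radians(m["fovy"]/2)); return f
def proj(m,P):
    T=m["T"]; P=np.atleast_2d(P); c=(P-T[:3,3])@T[:3,:3]; f=K(m)
    return np.c_[m["cx"]+f*c[:,0]/-c[:,2], m["cy"]-f*c[:,1]/-c[:,2]]
def unproj(m,uv,z):
    T=m["T"]; f=K(m); uv=np.atleast_2d(uv).astype(float)
    d=np.c_[(uv[:,0]-m["cx"])/f,-(uv[:,1]-m["cy"])/f,-np.ones(len(uv))]@T[:3,:3].T
    t=(z-T[2,3])/d[:,2]; return T[:3,3]+d*t[:,None]
def crop(im,x0,y0,x1,y1,s,name):
    c=cv2.resize(im[y0:y1,x0:x1],None,fx=s,fy=s,interpolation=cv2.INTER_CUBIC); cv2.imwrite(name,c)
E
python3 - <<'E'
from h import *
im=cv2.imread("pics/top1.png"); crop(im,280,195,460,305,4,"pics/c1.png")
im=cv2.imread("pics/scene1.png"); crop(im,170,195,370,345,4,"pics/c2.png")
E
```

```text
(no output)
```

View pics/c1.png

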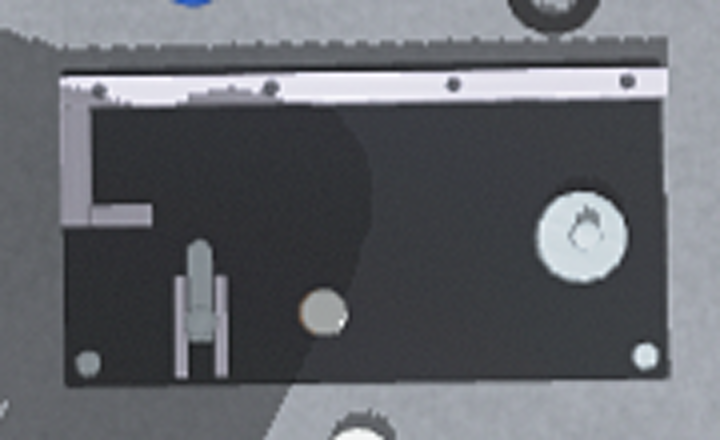

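View pics/c2.png

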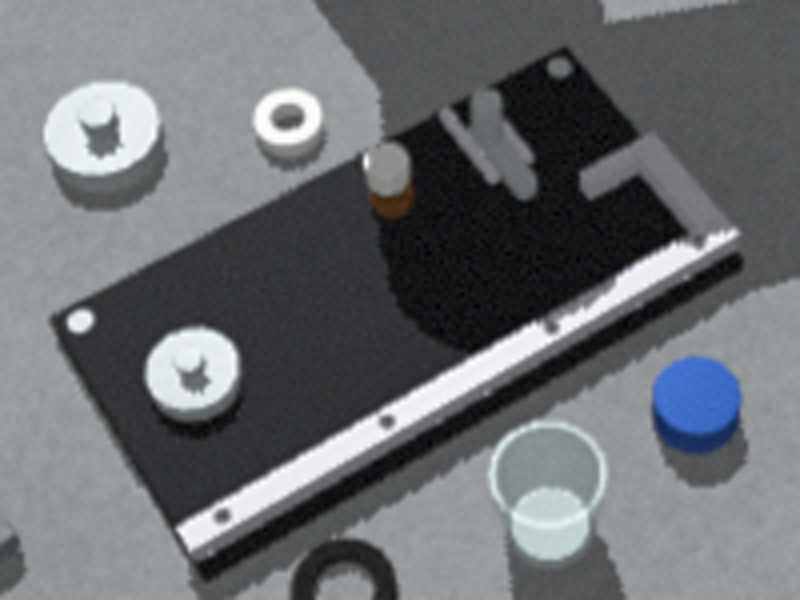

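```bash
cat > fit.py <<'E'
from h import *
from scipy.optimize import least_squares
mt=viewer.camera_model("top"); ms=viewer.camera_model("scene")
A=[((66,386),(-80,150,12)),((668,377),(-80,-150,12)),((62,73),(74,150,26)),((668,67),(74,-150,26)),((152,204),(10,105,26)),((152,226),(0,105,26)),((92,106),(60,135,26)),((62,226),(0,149,26)),((662,98),(60,-150,26))]
B=[((54,320),(-80,-150,12)),((565,46),(-80,150,12)),((740,232),(74,150,26)),((178,527),(60,-150,26)),((194,556),(74,-150,26))]
def g(p,P):
    c,s=np.cos(p[2]),np.sin(p[2]); P=np.array(P,float)/1000
    return np.c_[p[0]+c*P[:,0]-s*P[:,1],p[1]+s*P[:,0]+c*P[:,1],P[:,2]]
uA=np.array([a[0] for a in A])/4+[280,195]-0.4; uB=np.array([a[0] for a in B])/4+[170,195]-0.4
PA=[a[1] for a in A]; PB=[a[1] for a in B]
if __name__=="__main__":
    for nm,sel in (("top",(1,0)),("scene",(0,1)),("both",(1,1))):
        f=lambda p: np.r_[sel[0]*(proj(mt,g(p,PA))-uA).ravel(),sel[1]*(proj(ms,g(p,PB))-uB).ravel()]
        r=least_squares(f,[0.53,-0.09,0]); print(nm,r.x.round(4)); print(f(r.x).reshape(-1,2).round(1).tolist())
    p=r.x
    ci=lambda q:(((q-p[:2])@np.array([[np.cos(p[2]),-np.sin(p[2])],[np.sin(p[2]),np.cos(p[2])]]))*1000).round(1)
    for nm,uv,z in (("disc top rim",(582,237),.024),("stub",(587,235),.034),("vial top",(324,312),.05),("post top",(200,322),.05)):
        w=unproj(mt,np.array(uv)/4+[280,195]-.4,z)[0]; print("top",nm,w.round(4),ci(w[:2]))
    for nm,uv,z in (("disc",(193,370),.024),("stub",(190,357),.034),("vial",(388,160),.05),("post",(487,98),.05)):
        w=unproj(ms,np.array(uv)/4+[170,195]-.4,z)[0]; print("scene",nm,w.round(4),ci(w[:2]))
E
python3 fit.py
```

```text
top [ 0.5318 -0.0894  0.0058]
[[-0.5, 0.2], [0.5, 0.8], [-0.8, 0.8], [-0.0, -0.0], [-0.2, -0.0], [-0.1, -0.5], [-0.7, -0.5], [0.1, -0.2], [1.7, -0.7], [-0.0, -0.0], [0.0, -0.0], [-0.0, 0.0], [-0.0, 0.0], [-0.0, -0.0]]
scene [ 0.5329 -0.0886  0.012 ]
[[-0.0, 0.0], [0.0, -0.0], [-0.0, 0.0], [-0.0, -0.0], [-0.0, -0.0], [-0.0, -0.0], [-0.0, -0.0], [-0.0, -0.0], [0.0, -0.0], [-1.1, -0.2], [0.2, -0.5], [0.4, 0.4], [0.4, 0.6], [0.1, -0.6]]
both [ 0.5323 -0.0891  0.0089]
[[-0.5, 0.2], [0.5, 0.3], [-1.0, 0.8], [-0.3, -0.5], [-0.4, -0.1], [-0.3, -0.5], [-0.9, -0.5], [-0.1, -0.2], [1.4, -1.2], [-1.5, -0.5], [0.1, -0.5], [0.1, 0.5], [-0.2, 0.4], [-0.5, -0.8]]
top disc top rim [ 0.5234 -0.1957  0.024 ] [  -9.9 -106.5]
top stub [ 0.524  -0.1962  0.034 ] [  -9.3 -107. ]
top vial top [ 0.4875 -0.0673  0.05  ] [-44.6  22.2]
top post top [ 0.4831 -0.008   0.05  ] [-48.4  81.5]
scene disc [ 0.5247 -0.1957  0.024 ] [  -8.6 -106.5]
scene stub [ 0.5236 -0.1949  0.034 ] [  -9.7 -105.7]
scene vial [ 0.4882 -0.0664  0.05  ] [-43.9  23.1]
scene post [ 0.4829 -0.0066  0.05  ] [-48.7  83. ]
```

```bash
cat >> h.py <<'E'
from scipy.spatial.transform import Rotation as R
J=np.array([0.5322,-0.089]); YAW=0.009
def j2w(x,y):
    c,s=np.cos(YAW),np.sin(YAW); return np.array([J[0]+(c*x-s*y)/1e3,J[1]+(s*x+c*y)/1e3])
def w2j(p):
    c,s=np.cos(YAW),np.sin(YAW); d=np.array(p)[:2]-J; return np.array([c*d[0]+s*d[1],-s*d[0]+c*d[1]])*1e3
def st():
    o=arm.get_obs(); M=R.from_rotvec(o["eef_rot"]).as_matrix()
    print("t",round(o["time_s"],2),"pos",o["position"].round(4),"jig",w2j(o["position"]).round(1),"F",o["force"].round(1),"grip",round(o["grip_width"],2))
    print("q",o["qpos"].round(2)); print("axes x,y,z cols:\n",M.round(3)); return o,M
def go(M,p0,p1): # shift in tool units(30mm)
    d=M.T@(np.array(p1)-np.array(p0))/0.03; print("units",d.round(2),"norm",np.linalg.norm(d).round(2)); return d
def rot(M,Mt):
    r=R.from_matrix(M.T@Mt).as_rotvec(degrees=True)/6; print("rot units",r.round(2)); return r
E
python3 - <<'E'
from h import *
o,M=st()
go(M,o["position"],[*j2w(-60,-106),0.12])
# target: tool y down, z along jig +/-x or y
for a in (0,90,180,270):
    t=np.radians(a)+YAW; z=np.array([np.cos(t),np.sin(t),0]); y=np.array([0,0,-1.]); x=np.cross(y,z); print(a); rot(M,np.c_[x,y,z])
E
```

```text
t 0.95 pos [0.1724 0.5223 0.2393] jig [-354.3  614.5] F [ 0. -0. -0.] grip 1.0
q [ 1.1   0.26  0.02  1.33 -0.    1.42]
axes x,y,z cols:
 [[ 0.95   0.     0.313]
 [-0.313  0.     0.95 ]
 [ 0.    -1.     0.   ]]
units [ 17.02   3.98 -19.58] norm 26.25
0
rot units [-0.   11.87 -0.  ]
90
rot units [-0.   -3.13  0.  ]
180
rot units [ -0.   -18.13   0.  ]
270
rot units [-0.   26.87 -0.  ]
```

step_arm(moves=[{"xyz": [0.5, 0, -0.8], "delta_rot": [0, -1, 0]}, {"xyz": [0.5, 0, -0.85], "delta_rot": [0, -1, 0]}, {"xyz": [0.45, 0, -0.85], "delta_rot": [0, -1, 0]}, {"xyz": [0.4, 0, -0.9], "delta_rot": [0, -0.13, 0]}, {"xyz": [0.4, 0, -0.9], "delta_rot": [0, 0, 0]}], grip=0, force=40)

```text
time_s: 1.58
position: [0.2233, 0.385, 0.2393]
eef_rot: [-1.571, -0.008, 0.007]
force: [1.0, 0.3, 0.2]
grip_width: 0.0
```

Run:
```python
from h import *
o,M=st()
go(M,o["position"],[*j2w(-60,-106),0.12])
```

```text
t 1.57 pos [0.2233 0.385  0.2393] jig [-304.6  476.8] F [1.  0.3 0.2] grip 0.0
q [ 0.86  0.08 -0.2   1.29 -0.    0.85]
axes x,y,z cols:
 [[ 1.     0.    -0.009]
 [ 0.009  0.     1.   ]
 [ 0.    -1.     0.   ]]
units [  8.14   3.98 -19.43] norm 21.44
```

step_arm(moves=[{"xyz": [0.36, 0, -0.92], "delta_rot": [0, 0, 0]}, {"xyz": [0.36, 0, -0.92], "delta_rot": [0, 0, 0]}, {"xyz": [0.36, 0, -0.92], "delta_rot": [0, 0, 0]}, {"xyz": [0.36, 0, -0.92], "delta_rot": [0, 0, 0]}, {"xyz": [0.36, 0, -0.92], "delta_rot": [0, 0, 0]}])

```text
time_s: 2.2
position: [0.2786, 0.2475, 0.2394]
eef_rot: [-1.571, -0.008, 0.007]
force: [1.0, 0.5, 0.5]
grip_width: -0.001
```

step_arm(moves=[{"xyz": [0.36, 0, -0.92], "delta_rot": [0, 0, 0]}, {"xyz": [0.36, 0, -0.92], "delta_rot": [0, 0, 0]}, {"xyz": [0.36, 0, -0.92], "delta_rot": [0, 0, 0]}, {"xyz": [0.36, 0, -0.92], "delta_rot": [0, 0, 0]}, {"xyz": [0.36, 0, -0.92], "delta_rot": [0, 0, 0]}])

```text
time_s: 2.82
position: [0.3338, 0.11, 0.2394]
eef_rot: [-1.571, -0.008, 0.007]
force: [0.5, 0.5, 0.2]
grip_width: 0.0
```

step_arm(moves=[{"xyz": [0.4, 0, -0.91], "delta_rot": [0, 0, 0]}, {"xyz": [0.4, 0, -0.91], "delta_rot": [0, 0, 0]}, {"xyz": [0.4, 0, -0.91], "delta_rot": [0, 0, 0]}, {"xyz": [0.4, 0, -0.91], "delta_rot": [0, 0, 0]}, {"xyz": [0.4, 0, -0.91], "delta_rot": [0, 0, 0]}])

```text
time_s: 3.45
position: [0.3951, -0.026, 0.2394]
eef_rot: [-1.571, -0.007, 0.007]
force: [-0.9, -0.6, 0.3]
grip_width: -0.001
```

Run:
```python
from h import *
o,M=st()
go(M,o["position"],[*j2w(-60,-106),0.12])
```

```text
t 3.45 pos [ 0.3951 -0.026   0.2394] jig [-136.5   64.2] F [-0.9 -0.6  0.3] grip -0.0
q [-0.28 -0.01 -0.29  1.28  0.   -0.29]
axes x,y,z cols:
 [[ 1.     0.    -0.009]
 [ 0.009 -0.     1.   ]
 [ 0.    -1.    -0.   ]]
units [ 2.55  3.98 -5.67] norm 7.39
```

step_arm(moves=[{"xyz": [0.45, 0.3, -0.85], "delta_rot": [0, 0, 0]}, {"xyz": [0.45, 0.3, -0.85], "delta_rot": [0, 0, 0]}, {"xyz": [0.45, 0.3, -0.85], "delta_rot": [0, 0, 0]}, {"xyz": [0.4, 0.3, -0.85], "delta_rot": [0, 0, 0]}, {"xyz": [0.4, 0.3, -0.85], "delta_rot": [0, 0, 0]}])

```text
time_s: 4.08
position: [0.4609, -0.153, 0.194]
eef_rot: [-1.571, -0.007, 0.007]
force: [0.2, 0.1, 0.3]
grip_width: -0.005
```

step_arm(moves=[{"xyz": [0.4, 0.6, -0.85], "delta_rot": [0, 0, 0]}, {"xyz": [0, 0.8, -0.57], "delta_rot": [0, 0, 0]}, {"xyz": [0, 0.8, 0], "delta_rot": [0, 0, 0]}, {"xyz": [0, 0.3, 0], "delta_rot": [0, 0, 0]}, {"xyz": [0, 0, 0], "delta_rot": [0, 0, 0]}])

```text
time_s: 4.7
position: [0.4728, -0.1944, 0.1192]
eef_rot: [-1.57, -0.007, 0.008]
force: [-0.0, 0.9, 0.1]
grip_width: -0.003
```

Run:
```python
from h import *
o,M=st()
for n in ("wrist","scene"):
    m=viewer.camera_model(n); im=viewer.camera(n)[:,:,::-1]; cv2.imwrite(f"pics/{n}2.png",im)
    if n=="wrist": print(m)
    else:
        print(proj(m,[o["position"]])); crop(im,120,130,360,310,3.3,"pics/c3.png")
```

```text
t 4.7 pos [ 0.4728 -0.1944  0.1192] jig [ -60.4 -104.9] F [-0.   0.9  0.1] grip -0.0
q [-0.55  0.26 -0.29  1.02 -0.   -0.56]
axes x,y,z cols:
 [[ 1.    -0.001 -0.009]
 [ 0.009  0.     1.   ]
 [-0.001 -1.     0.   ]]
{'fovy': 59.356692994380126, 'cx': 321.0133539369677, 'cy': 238.39007705601028, 'T': array([[-8.91035701e-03, -9.49617655e-01, -3.13284082e-01,
         3.91421315e-01],
       [ 9.99959967e-01, -8.71829026e-03, -2.01401217e-03,
        -1.97151202e-01],
       [-8.18760043e-04, -3.13289485e-01,  9.49657321e-01,
         2.52667657e-01],
       [ 0.00000000e+00,  0.00000000e+00,  0.00000000e+00,
         1.00000000e+00]])}
[[196.38871071 239.0692691 ]]
```

View pics/wrist2.png

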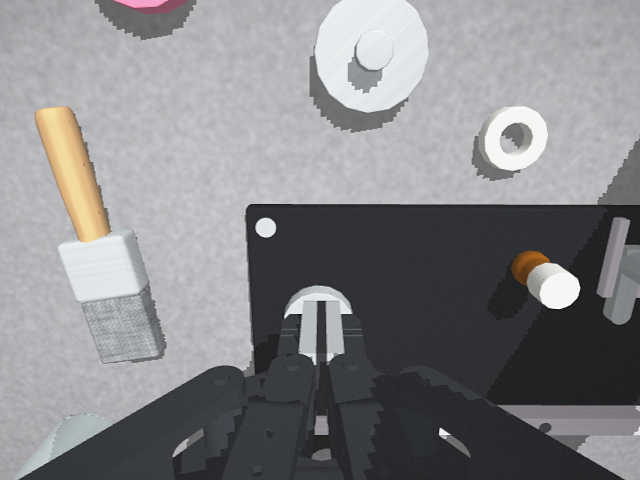

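View pics/c3.png

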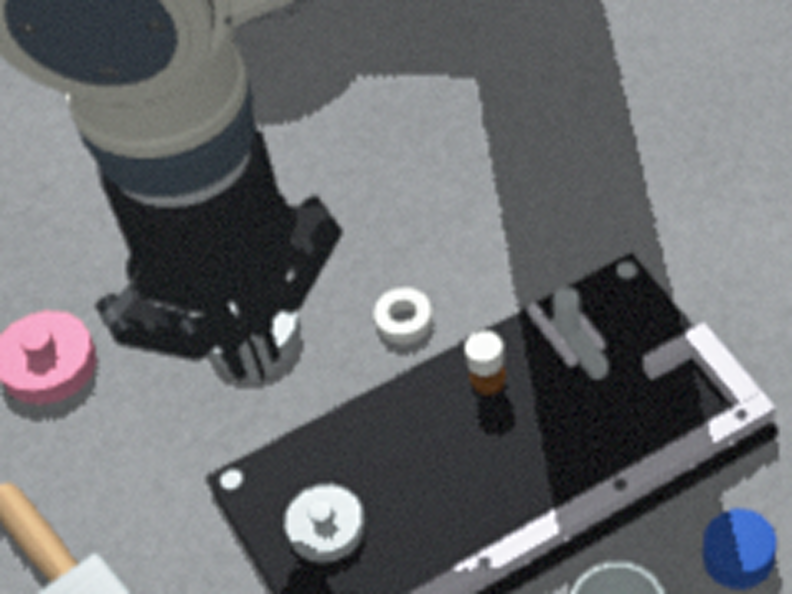

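Run:
```python
from h import *
o=arm.get_obs(); m=viewer.camera_model("scene"); p=o["position"]
im=cv2.imread("pics/scene2.png"); s=10; x0,y0=165,210
c=cv2.resize(im[y0:y0+58,x0:x0+75],None,fx=s,fy=s,interpolation=cv2.INTER_CUBIC)
for dz,col in ((-.008,(0,255,0)),(-.021,(0,0,255))):
    P=[p+[a,b,dz] for a,b in ((.011,-.0145),(.011,.0145),(-.011,.0145),(-.011,-.0145))]
    q=((proj(m,P)-[x0,y0]+.5)*s).astype(int); cv2.polylines(c,[q],True,col,1)
cv2.imwrite("pics/c4.png",c)
```

```text
(no output)
```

View pics/c4.png

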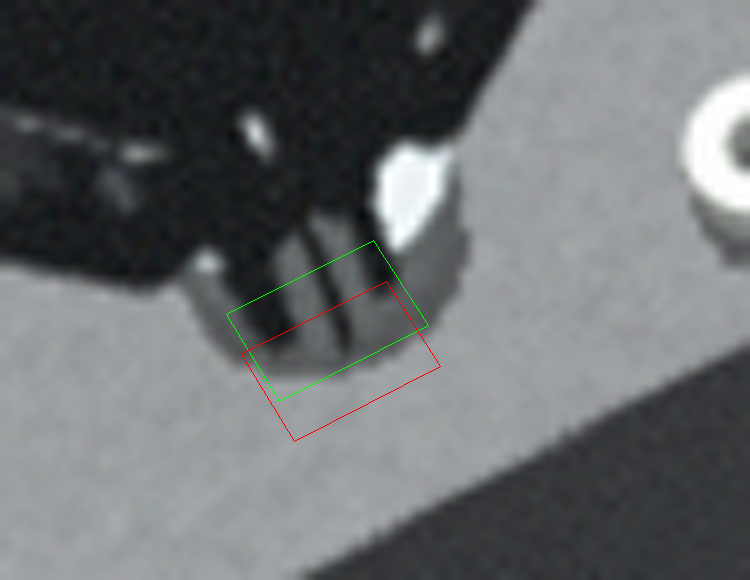

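step_arm(moves=[{"xyz": [0, 0.8, -0.04], "delta_rot": [0, 0, 0]}, {"xyz": [0, 0.8, 0], "delta_rot": [0, 0, 0]}, {"xyz": [0, 0.8, 0], "delta_rot": [0, 0, 0]}, {"xyz": [0, 0.5, 0], "delta_rot": [0, 0, 0]}, {"xyz": [0, 0.2, 0], "delta_rot": [0, 0, 0]}])

```text
time_s: 5.42
position: [0.4731, -0.1956, 0.0264]
eef_rot: [-1.571, -0.008, 0.007]
force: [0.0, -1.1, 1.1]
grip_width: 0.0
```

```bash
cat > look.py <<'E'
import sys
from h import *
n=sys.argv[1]; o,M=st()
m=viewer.camera_model("scene"); im=viewer.camera("scene")[:,:,::-1]; cv2.imwrite(f"pics/scene{n}.png",im)
crop(im,170,195,370,345,4,f"pics/s{n}.png")
m=viewer.camera_model("wrist"); im=viewer.camera("wrist")[:,:,::-1]; cv2.imwrite(f"pics/wrist{n}.png",im)
E
python3 look.py 3
```

```text
t 5.42 pos [ 0.4731 -0.1956  0.0264] jig [ -60.1 -106.1] F [ 0.  -1.1  1.1] grip 0.0
q [-0.56  0.35 -0.43  0.78  0.   -0.57]
axes x,y,z cols:
 [[ 1.     0.    -0.009]
 [ 0.009 -0.     1.   ]
 [ 0.    -1.    -0.   ]]
```

View pics/wrist3.png

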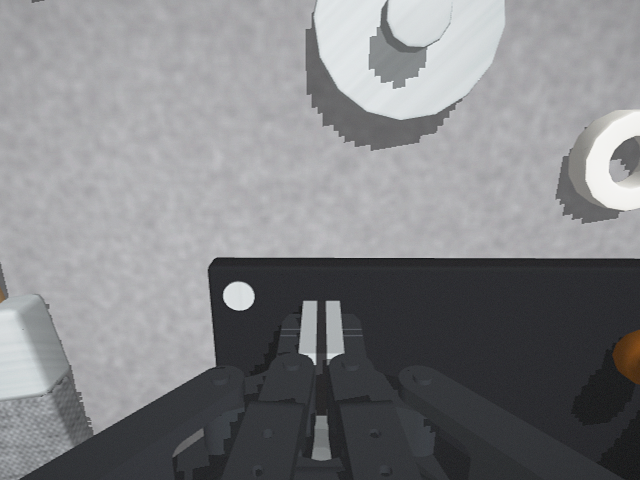

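View pics/s3.png

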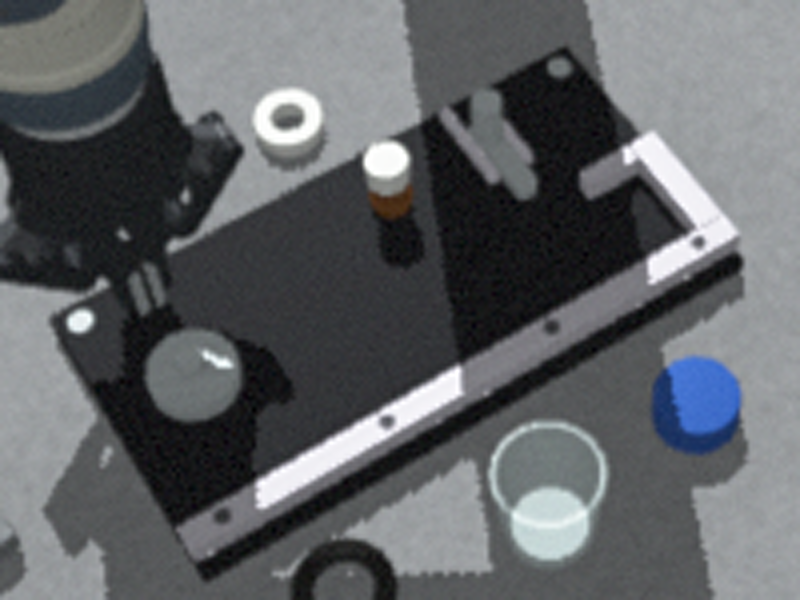

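step_arm(moves=[{"xyz": [0.3, 0.07, 0], "delta_rot": [0, 0, 0]}, {"xyz": [0.3, 0, 0], "delta_rot": [0, 0, 0]}, {"xyz": [0.3, 0, 0], "delta_rot": [0, 0, 0]}, {"xyz": [0.3, 0, 0], "delta_rot": [0, 0, 0]}, {"xyz": [0.3, 0, 0], "delta_rot": [0, 0, 0]}])

```text
time_s: 6.15
position: [0.5185, -0.1952, 0.0242]
eef_rot: [-1.571, -0.007, 0.007]
force: [-0.8, -0.8, 0.5]
grip_width: -0.002
```

```bash
python3 look.py 4
```

```text
t 6.15 pos [ 0.5185 -0.1952  0.0242] jig [ -14.6 -106.1] F [-0.8 -0.8  0.5] grip -0.0
q [-0.51  0.42 -0.33  0.82 -0.   -0.52]
axes x,y,z cols:
 [[ 1.    -0.    -0.009]
 [ 0.009  0.     1.   ]
 [-0.    -1.     0.   ]]
```

View pics/s4.png

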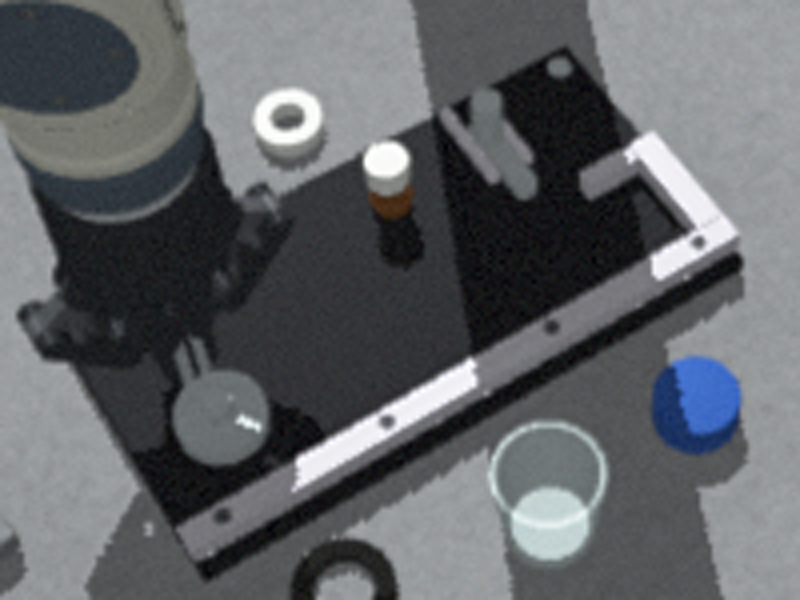

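Run:
```python
from h import *
m=viewer.camera_model("scene")
for uv in ((221,416),(193,372)):
    print(w2j(unproj(m,np.array(uv)/4+[170,195]-.4,.024)[0]))
```

```text
[  20.21837523 -107.12383102]
[  -7.5162919  -107.11040224]
```

step_arm(moves=[{"xyz": [0.2, 0, 0], "delta_rot": [0, 0, 0]}, {"xyz": [0.2, 0, 0], "delta_rot": [0, 0, 0]}, {"xyz": [0.1, 0, 0], "delta_rot": [0, 0, 0]}, {"xyz": [0.05, 0, 0], "delta_rot": [0, 0, 0]}, {"xyz": [0.03, 0, 0], "delta_rot": [0, 0, 0]}])

```text
time_s: 6.88
position: [0.5352, -0.1951, 0.0242]
eef_rot: [-1.571, -0.007, 0.007]
force: [-1.7, -0.6, -0.2]
grip_width: -0.003
```

step_arm(moves=[{"xyz": [0.04, 0, 0], "delta_rot": [0, 0, 0]}, {"xyz": [0.04, 0, 0], "delta_rot": [0, 0, 0]}, {"xyz": [0.03, 0, 0], "delta_rot": [0, 0, 0]}, {"xyz": [0, 0, 0], "delta_rot": [0, 0, 0]}, {"xyz": [0, 0, 0], "delta_rot": [0, 0, 0]}])

```text
time_s: 7.5
position: [0.5381, -0.195, 0.0241]
eef_rot: [-1.571, -0.006, 0.008]
force: [-3.6, -0.4, 1.0]
grip_width: 0.002
```

step_arm(moves=[{"xyz": [0.03, 0, 0], "delta_rot": [0, 0, 0]}, {"xyz": [0.03, 0, 0], "delta_rot": [0, 0, 0]}, {"xyz": [0, 0, 0], "delta_rot": [0, 0, 0]}, {"xyz": [0, 0, 0], "delta_rot": [0, 0, 0]}, {"xyz": [0, 0, 0], "delta_rot": [0, 0, 0]}])

```text
time_s: 8.12
position: [0.5384, -0.1948, 0.0238]
eef_rot: [-1.571, -0.004, 0.01]
force: [-10.3, -1.1, 4.2]
grip_width: -0.002
```

```bash
python3 look.py 5
```

```text
t 8.12 pos [ 0.5384 -0.1948  0.0238] jig [   5.2 -105.9] F [-10.3  -1.1   4.2] grip -0.0
q [-0.49  0.44 -0.28  0.85 -0.   -0.5 ]
axes x,y,z cols:
 [[ 1.    -0.004 -0.008]
 [ 0.008  0.     1.   ]
 [-0.004 -1.     0.   ]]
```

View pics/s5.png

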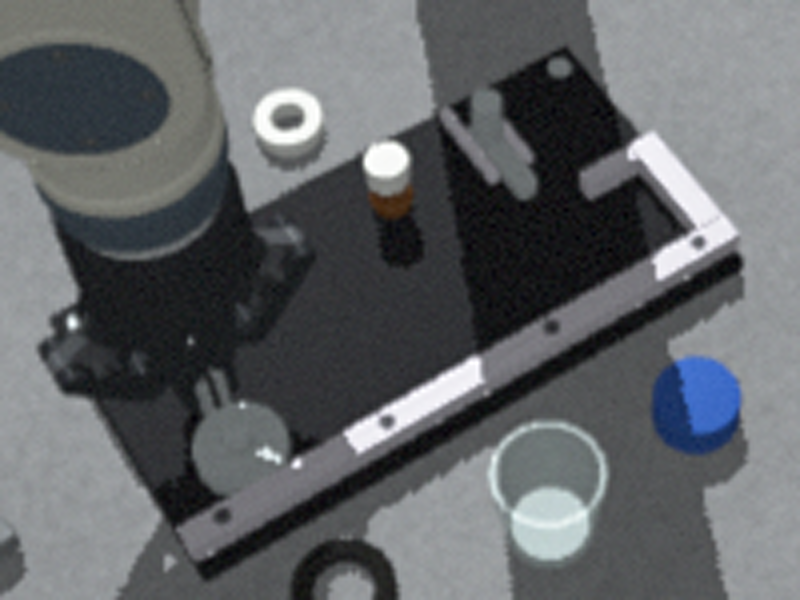

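step_arm(moves=[{"xyz": [-0.4, 0, 0], "delta_rot": [0, 0, 0]}, {"xyz": [-0.2, -0.5, -0.1], "delta_rot": [0, 0, 0]}, {"xyz": [0, -0.9, -0.5], "delta_rot": [0, 0, 0]}, {"xyz": [0.4, 0, -0.9], "delta_rot": [0, 0, 0]}, {"xyz": [0.6, 0, 0], "delta_rot": [0, 0, 0]}])

```text
time_s: 8.85
position: [0.5535, -0.2422, 0.0682]
eef_rot: [-1.573, -0.008, 0.003]
force: [0.1, 1.5, 0.5]
grip_width: 0.004
```

step_arm(moves=[{"xyz": [0.5, 0, 0], "delta_rot": [0, 0, 0]}, {"xyz": [0.03, 0, 0], "delta_rot": [0, 0.7, 0]}, {"xyz": [0, 0, 0], "delta_rot": [0, 0.63, 0]}, {"xyz": [0, 0, 0], "delta_rot": [0, 0, 0]}, {"xyz": [0, 0, 0], "delta_rot": [0, 0, 0]}])

```text
time_s: 9.48
position: [0.5688, -0.2396, 0.0665]
eef_rot: [-1.569, 0.101, -0.101]
force: [0.1, -0.3, 0.1]
grip_width: -0.001
```

```bash
python3 look.py 6;  python3 - <<'E'
from h import *
o=arm.get_obs(); M=R.from_rotvec(o["eef_rot"]).as_matrix()
im=viewer.camera("top")[:,:,::-1]; cv2.imwrite("pics/top6.png",im); crop(im,280,195,480,345,4,"pics/t6.png")
go(M,o["position"],[*j2w(33,-150),0.024])
E
```

```text
t 9.47 pos [ 0.5688 -0.2396  0.0665] jig [  35.3 -151. ] F [ 0.1 -0.3  0.1] grip -0.0
q [-0.53  0.47 -0.12  0.99  0.   -0.41]
axes x,y,z cols:
 [[ 0.992  0.     0.128]
 [-0.128 -0.     0.992]
 [ 0.    -1.    -0.   ]]
units [-0.08  1.41  0.03] norm 1.41
```

View pics/s6.png

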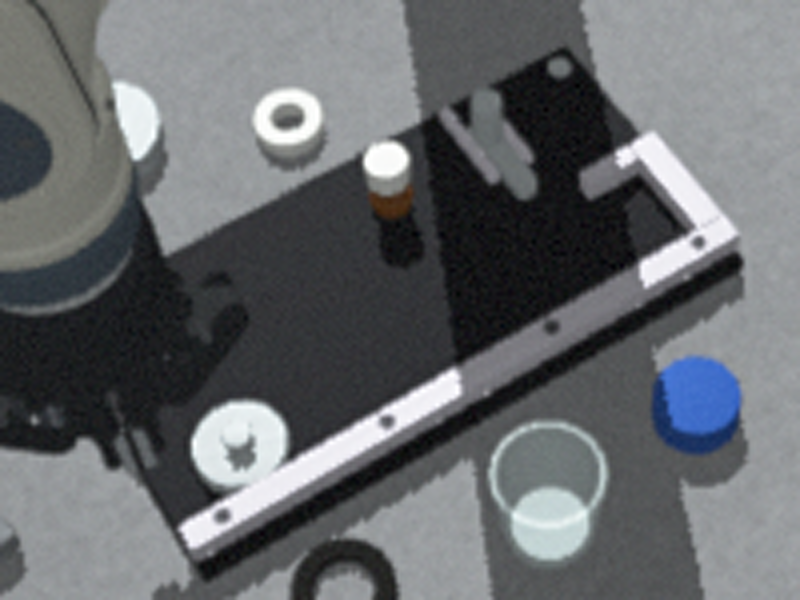

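View pics/wrist6.png

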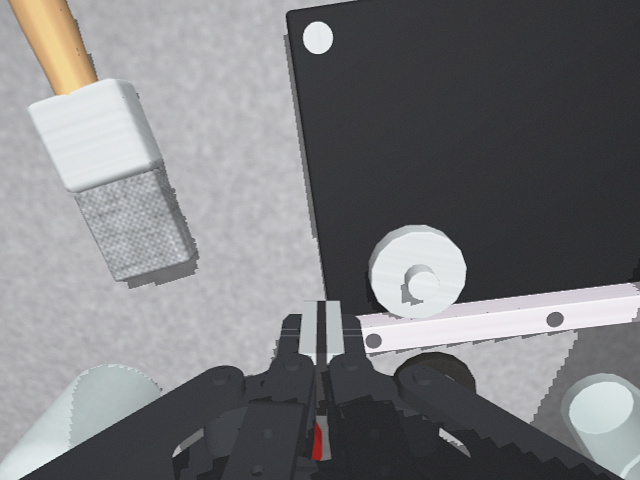

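Run:
```python
from h import *
m=viewer.camera_model("scene")
for dy in (.04,.05,.06):
  for z in (.03,.05,.07,.09):
    print(dy,z,((proj(m,[[.473,-.1956+dy,z],[.473,-.1956-dy,z]])-[170,195]+.4)*4).round(0).tolist())
```

```text
0.04 0.03 [[216.0, 245.0], [65.0, 324.0]]
0.04 0.05 [[210.0, 223.0], [56.0, 302.0]]
0.04 0.07 [[203.0, 200.0], [47.0, 280.0]]
0.04 0.09 [[196.0, 175.0], [37.0, 257.0]]
0.05 0.03 [[234.0, 236.0], [46.0, 334.0]]
0.05 0.05 [[228.0, 213.0], [36.0, 313.0]]
0.05 0.07 [[222.0, 190.0], [26.0, 290.0]]
0.05 0.09 [[216.0, 166.0], [16.0, 267.0]]
0.06 0.03 [[253.0, 226.0], [26.0, 344.0]]
0.06 0.05 [[247.0, 204.0], [16.0, 323.0]]
0.06 0.07 [[241.0, 180.0], [6.0, 301.0]]
0.06 0.09 [[235.0, 156.0], [-4.0, 278.0]]
```

step_arm(moves=[{"xyz": [-0.08, 0.5, 0.03], "delta_rot": [0, 0, 0]}, {"xyz": [0, 0.5, 0], "delta_rot": [0, 0, 0]}, {"xyz": [0, 0.3, 0], "delta_rot": [0, 0, 0]}, {"xyz": [0, 0.1, 0], "delta_rot": [0, 0, 0]}, {"xyz": [0, 0, 0], "delta_rot": [0, 0, 0]}])

```text
time_s: 10.25
position: [0.5664, -0.2386, 0.024]
eef_rot: [-1.568, 0.102, -0.102]
force: [0.5, 0.5, -0.7]
grip_width: 0.003
```

Run:
```python
from h import *
o,M=st()
t=YAW; d=M.T@np.array([-np.sin(t),np.cos(t),0]); print("jig +y unit in tool", d.round(3), "jig +x", (M.T@np.array([np.cos(t),np.sin(t),0])).round(3))
```

```text
t 10.25 pos [ 0.5664 -0.2386  0.024 ] jig [  32.8 -149.9] F [ 0.5  0.5 -0.7] grip 0.0
q [-0.54  0.5  -0.18  0.89 -0.   -0.4 ]
axes x,y,z cols:
 [[ 0.992 -0.     0.13 ]
 [-0.13   0.     0.992]
 [-0.    -1.     0.   ]]
jig +y unit in tool [-0.139  0.     0.99 ] jig +x [ 0.99  -0.     0.139]
```

step_arm(moves=[{"xyz": [-0.028, 0, 0.2], "delta_rot": [0, 0, 0]}, {"xyz": [-0.028, 0, 0.2], "delta_rot": [0, 0, 0]}, {"xyz": [-0.042, 0, 0.3], "delta_rot": [0, 0, 0]}, {"xyz": [-0.042, 0, 0.3], "delta_rot": [0, 0, 0]}, {"xyz": [-0.042, 0, 0.3], "delta_rot": [0, 0, 0]}])

```text
time_s: 10.88
position: [0.5661, -0.1985, 0.0244]
eef_rot: [-1.569, 0.102, -0.102]
force: [0.4, -0.6, 0.6]
grip_width: -0.0
```

```bash
python3 look.py 7
```

```text
t 10.88 pos [ 0.5661 -0.1985  0.0244] jig [  32.9 -109.8] F [ 0.4 -0.6  0.6] grip -0.0
q [-0.48  0.48 -0.22  0.87 -0.   -0.35]
axes x,y,z cols:
 [[ 0.992  0.     0.13 ]
 [-0.13  -0.     0.992]
 [ 0.    -1.    -0.   ]]
```

View pics/s7.png

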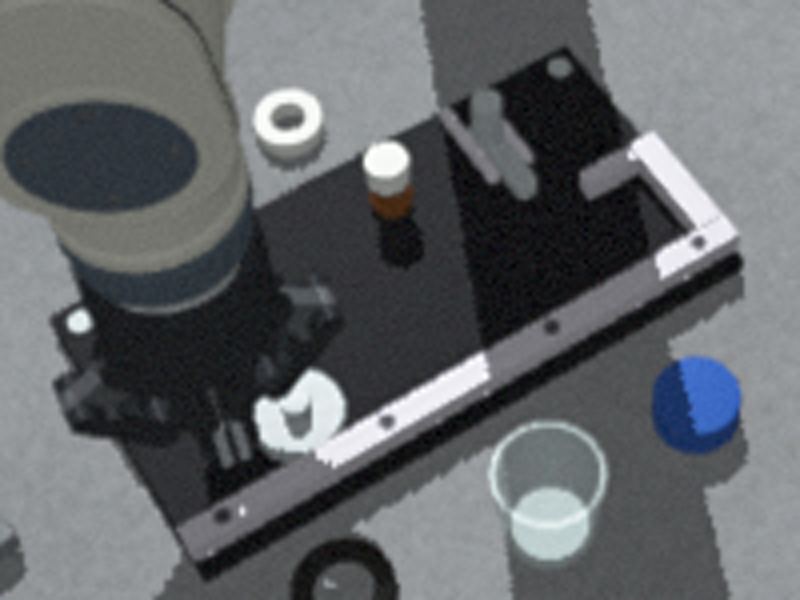

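View pics/wrist7.png

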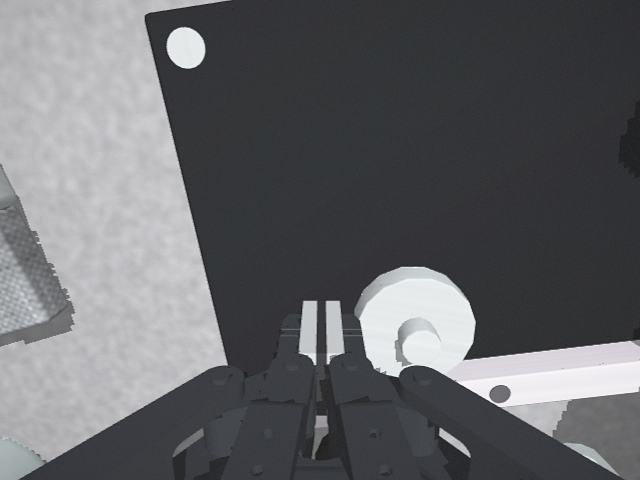

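step_arm(moves=[{"xyz": [-0.042, 0, 0.3], "delta_rot": [0, 0, 0]}, {"xyz": [-0.042, 0, 0.3], "delta_rot": [0, 0, 0]}, {"xyz": [-0.042, 0, 0.3], "delta_rot": [0, 0, 0]}, {"xyz": [-0.042, 0, 0.3], "delta_rot": [0, 0, 0]}, {"xyz": [-0.042, 0, 0.3], "delta_rot": [0, 0, 0]}])

```text
time_s: 11.6
position: [0.5656, -0.1531, 0.0242]
eef_rot: [-1.568, 0.102, -0.102]
force: [0.4, -0.0, 1.2]
grip_width: 0.001
```

step_arm(moves=[{"xyz": [-0.042, 0, 0.3], "delta_rot": [0, 0, 0]}, {"xyz": [-0.042, 0, 0.3], "delta_rot": [0, 0, 0]}, {"xyz": [-0.042, 0, 0.3], "delta_rot": [0, 0, 0]}, {"xyz": [-0.042, 0, 0.3], "delta_rot": [0, 0, 0]}, {"xyz": [-0.042, 0, 0.3], "delta_rot": [0, 0, 0]}])

```text
time_s: 12.22
position: [0.5652, -0.1078, 0.0242]
eef_rot: [-1.568, 0.102, -0.102]
force: [0.3, -1.0, 0.2]
grip_width: -0.005
```

```bash
python3 look.py 8
```

```text
t 12.22 pos [ 0.5652 -0.1078  0.0242] jig [ 32.8 -19.1] F [ 0.3 -1.   0.2] grip -0.0
q [-0.33  0.45 -0.28  0.84 -0.   -0.2 ]
axes x,y,z cols:
 [[ 0.992  0.     0.13 ]
 [-0.13  -0.     0.992]
 [ 0.    -1.    -0.   ]]
```

View pics/s8.png

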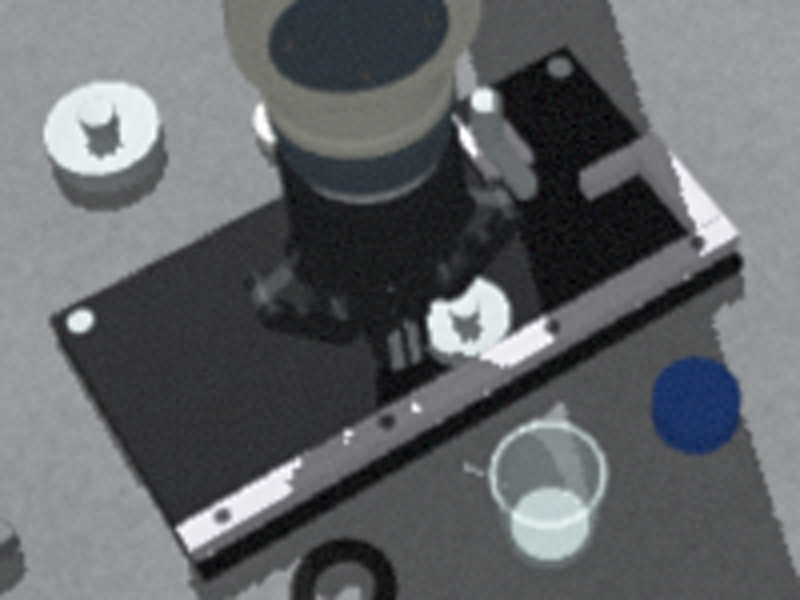

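View pics/wrist8.png

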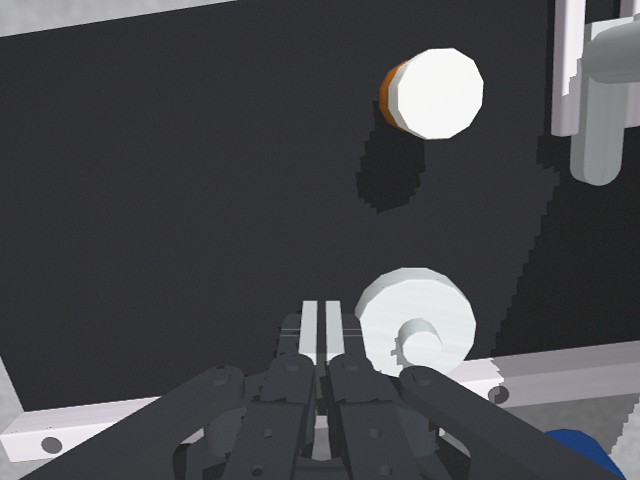

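step_arm(moves=[{"xyz": [-0.042, 0, 0.3], "delta_rot": [0, 0, 0]}, {"xyz": [-0.042, 0, 0.3], "delta_rot": [0, 0, 0]}, {"xyz": [-0.042, 0, 0.3], "delta_rot": [0, 0, 0]}, {"xyz": [-0.042, 0, 0.3], "delta_rot": [0, 0, 0]}, {"xyz": [-0.042, 0, 0.3], "delta_rot": [0, 0, 0]}])

```text
time_s: 12.95
position: [0.5648, -0.0623, 0.0242]
eef_rot: [-1.568, 0.102, -0.102]
force: [-1.0, -0.5, -0.2]
grip_width: -0.0
```

step_arm(moves=[{"xyz": [-0.042, 0, 0.3], "delta_rot": [0, 0, 0]}, {"xyz": [-0.042, 0, 0.3], "delta_rot": [0, 0, 0]}, {"xyz": [-0.042, 0, 0.3], "delta_rot": [0, 0, 0]}, {"xyz": [-0.028, 0, 0.2], "delta_rot": [0, 0, 0]}, {"xyz": [-0.028, 0, 0.2], "delta_rot": [0, 0, 0]}])

```text
time_s: 13.58
position: [0.5645, -0.0232, 0.0242]
eef_rot: [-1.568, 0.102, -0.102]
force: [-1.0, -0.5, -0.8]
grip_width: -0.004
```

```bash
python3 look.py 9
```

```text
t 13.57 pos [ 0.5645 -0.0232  0.0242] jig [32.9 65.5] F [-1.  -0.5 -0.8] grip -0.0
q [-0.19  0.43 -0.31  0.83 -0.   -0.06]
axes x,y,z cols:
 [[ 0.992  0.     0.13 ]
 [-0.13  -0.     0.992]
 [ 0.    -1.    -0.   ]]
```

View pics/s9.png

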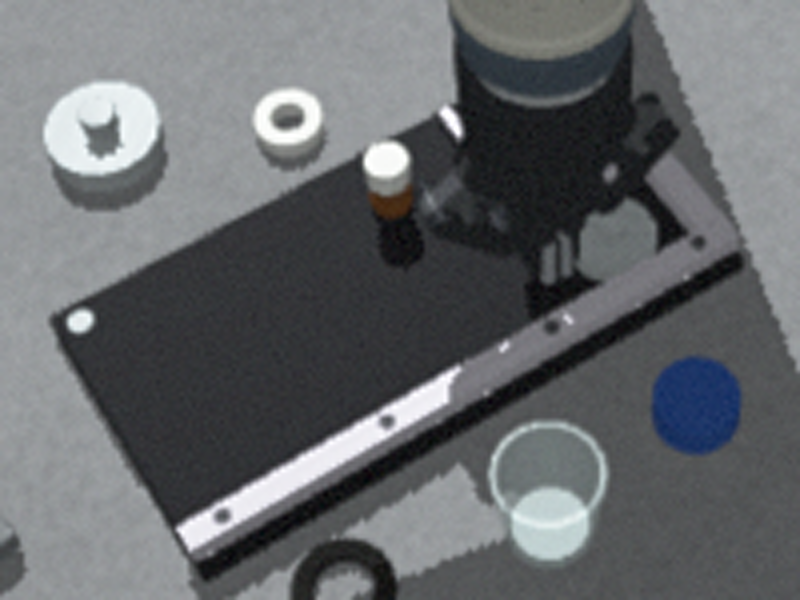

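View pics/wrist9.png

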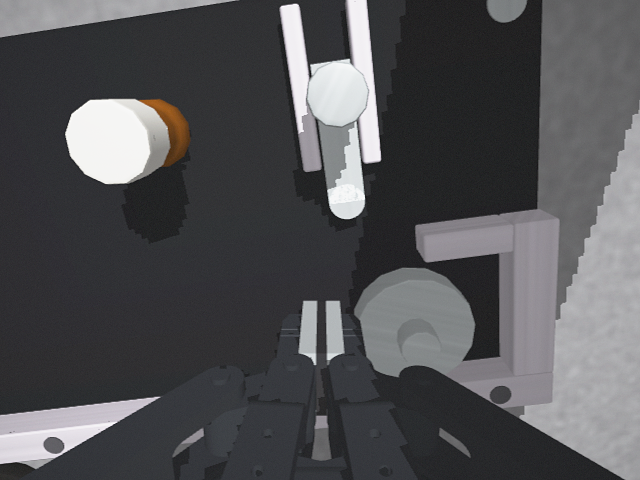

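step_arm(moves=[{"xyz": [-0.014, 0, 0.1], "delta_rot": [0, 0, 0]}, {"xyz": [-0.014, 0, 0.1], "delta_rot": [0, 0, 0]}, {"xyz": [-0.011, 0, 0.08], "delta_rot": [0, 0, 0]}, {"xyz": [-0.005, 0, 0.04], "delta_rot": [0, 0, 0]}, {"xyz": [0, 0, 0], "delta_rot": [0, 0, 0]}])

```text
time_s: 14.3
position: [0.5644, -0.0137, 0.0242]
eef_rot: [-1.568, 0.102, -0.102]
force: [-0.6, -0.4, -0.7]
grip_width: 0.001
```

step_arm(moves=[{"xyz": [-0.005, 0, 0.04], "delta_rot": [0, 0, 0]}, {"xyz": [-0.005, 0, 0.04], "delta_rot": [0, 0, 0]}, {"xyz": [-0.005, 0, 0.04], "delta_rot": [0, 0, 0]}, {"xyz": [-0.003, 0, 0.03], "delta_rot": [0, 0, 0]}, {"xyz": [0, 0, 0], "delta_rot": [0, 0, 0]}])

```text
time_s: 14.92
position: [0.5645, -0.0093, 0.0242]
eef_rot: [-1.569, 0.102, -0.102]
force: [0.3, -1.7, 0.4]
grip_width: 0.004
```

```bash
python3 look.py 10
```

```text
t 14.93 pos [ 0.5645 -0.0093  0.0242] jig [33.  79.4] F [ 0.3 -1.7  0.4] grip 0.0
q [-0.17  0.43 -0.31  0.83 -0.   -0.03]
axes x,y,z cols:
 [[ 0.992  0.     0.13 ]
 [-0.13  -0.     0.992]
 [ 0.    -1.    -0.   ]]
```

View pics/wrist10.png

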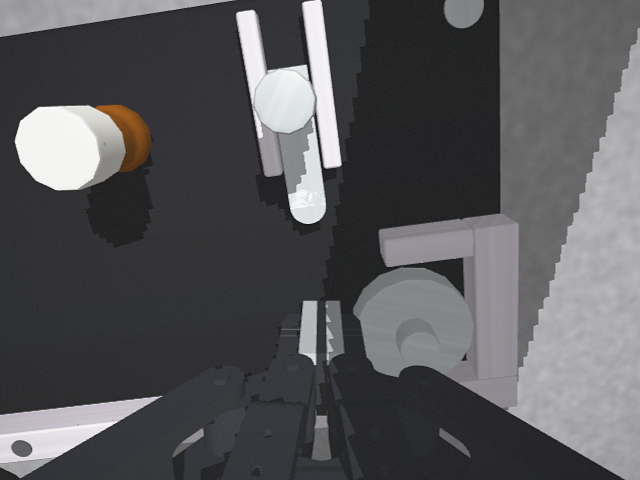

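step_arm(moves=[{"xyz": [-0.003, 0, 0.03], "delta_rot": [0, 0, 0]}, {"xyz": [-0.003, 0, 0.03], "delta_rot": [0, 0, 0]}, {"xyz": [-0.003, 0, 0.02], "delta_rot": [0, 0, 0]}, {"xyz": [0, 0, 0], "delta_rot": [0, 0, 0]}, {"xyz": [0, 0, 0], "delta_rot": [0, 0, 0]}])

```text
time_s: 15.65
position: [0.5645, -0.0085, 0.0243]
eef_rot: [-1.571, 0.103, -0.103]
force: [-0.2, -10.0, -0.2]
grip_width: 0.0
```

step_arm(moves=[{"xyz": [0.04, 0, -0.3], "delta_rot": [0, 0, 0]}, {"xyz": [0.02, -0.3, -0.2], "delta_rot": [0, 0, 0]}, {"xyz": [0, -0.9, 0], "delta_rot": [0, 0, 0]}, {"xyz": [-0.5, -0.9, 0], "delta_rot": [0, -0.7, 0]}, {"xyz": [-0.8, 0, 0], "delta_rot": [0, -0.63, 0]}])

```text
time_s: 16.27
position: [0.5268, -0.0189, 0.0896]
eef_rot: [-1.571, -0.012, 0.005]
force: [0.0, 0.2, -0.0]
grip_width: 0.004
```

step_arm(moves=[{"xyz": [-0.8, 0, 0], "delta_rot": [0, 0, 0]}, {"xyz": [-0.8, 0, 0], "delta_rot": [0, 0, 0]}, {"xyz": [-0.5, 0, 0.3], "delta_rot": [0, 0, 0]}, {"xyz": [0, 0, 0.2], "delta_rot": [0, 0, 0]}, {"xyz": [0, 0, 0], "delta_rot": [0, 0, 0]}])

```text
time_s: 16.9
position: [0.4633, -0.0038, 0.0875]
eef_rot: [-1.571, -0.009, 0.007]
force: [0.1, -0.3, -0.3]
grip_width: -0.002
```

```bash
python3 look.py 11
python3 - <<'E'
from h import *
o=arm.get_obs(); M=R.from_rotvec(o["eef_rot"]).as_matrix()
im=viewer.camera("top")[:,:,::-1]; cv2.imwrite("pics/top11.png",im); crop(im,280,195,460,305,4,"pics/t11.png")
go(M,o["position"],[*j2w(-78,81.5),0.09]);go(M,o["position"],[*j2w(-78,81.5),0.032])
E
```

```text
t 16.9 pos [ 0.4633 -0.0038  0.0875] jig [-68.1  85.8] F [ 0.1 -0.3 -0.3] grip -0.0
q [-0.19  0.21 -0.45  0.9   0.   -0.2 ]
axes x,y,z cols:
 [[ 1.     0.001 -0.01 ]
 [ 0.01  -0.     1.   ]
 [ 0.001 -1.    -0.   ]]
units [-0.33 -0.09 -0.13] norm 0.36
units [-0.33  1.84 -0.13] norm 1.87
```

View pics/s11.png

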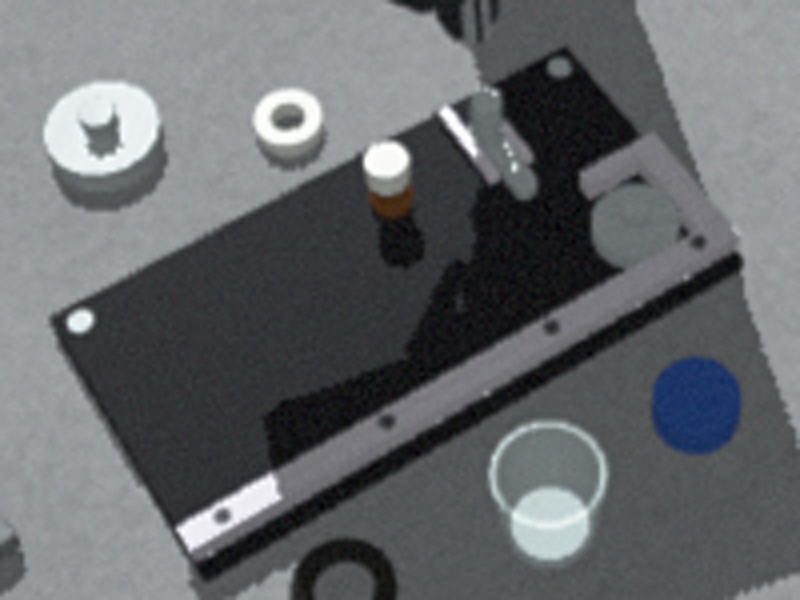

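View pics/wrist11.png

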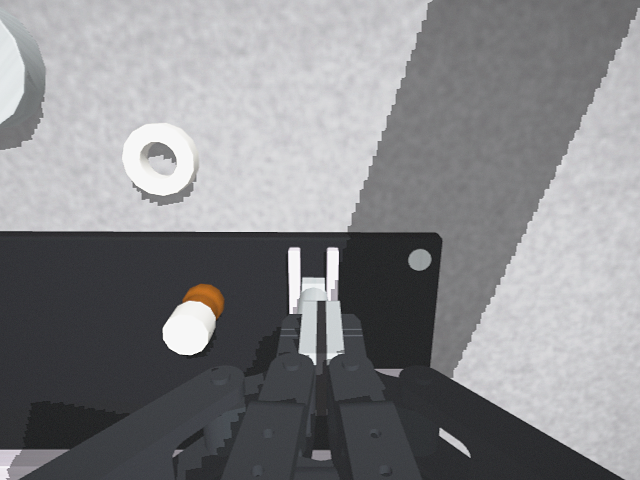

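View pics/t11.png

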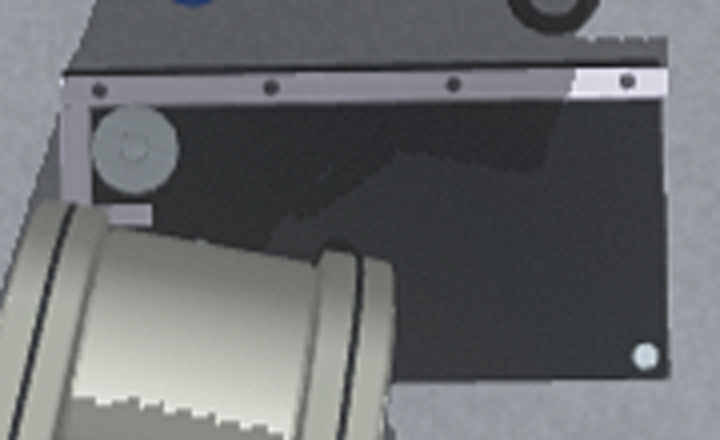

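step_arm(moves=[{"xyz": [-0.33, 0, -0.13], "delta_rot": [0, 0, 0]}, {"xyz": [0, 0.5, 0], "delta_rot": [0, 0, 0]}, {"xyz": [0, 0.6, 0], "delta_rot": [0, 0, 0]}, {"xyz": [0, 0.5, 0], "delta_rot": [0, 0, 0]}, {"xyz": [0, 0.12, 0], "delta_rot": [0, 0, 0]}])

```text
time_s: 17.68
position: [0.4516, -0.0084, 0.0348]
eef_rot: [-1.57, -0.005, 0.008]
force: [0.4, 0.1, 0.2]
grip_width: 0.002
```

```bash
python3 look.py 12
python3 - <<'E'
from h import *
mt=viewer.camera_model("top"); ms=viewer.camera_model("scene")
print(w2j(unproj(mt,np.array((135,149))/4+[280,195]-.4,.024)[0]), w2j(unproj(ms,np.array((637,226))/4+[170,195]-.4,.024)[0]))
E
```

```text
t 17.68 pos [ 0.4516 -0.0084  0.0348] jig [-79.9  81.3] F [0.4 0.1 0.2] grip 0.0
q [-0.2   0.26 -0.56  0.76 -0.   -0.21]
axes x,y,z cols:
 [[ 1.    -0.002 -0.009]
 [ 0.009  0.     1.   ]
 [-0.002 -1.     0.   ]]
[ 37.45052111 112.2290383 ] [ 41.34100784 111.59375856]
```

View pics/wrist12.png

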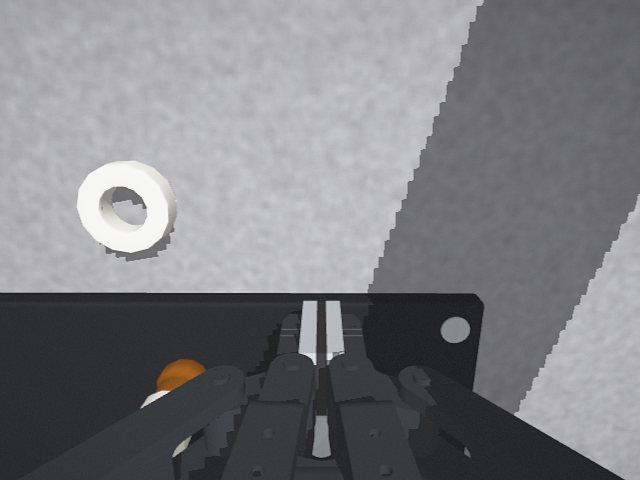

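step_arm(moves=[{"xyz": [0.25, 0, 0], "delta_rot": [0, 0, 0]}, {"xyz": [0.25, 0, 0], "delta_rot": [0, 0, 0]}, {"xyz": [0.3, 0, 0], "delta_rot": [0, 0, 0]}, {"xyz": [0.3, 0, 0], "delta_rot": [0, 0, 0]}, {"xyz": [0.3, 0, 0], "delta_rot": [0, 0, 0]}])

```text
time_s: 18.4
position: [0.4952, -0.0079, 0.0356]
eef_rot: [-1.571, -0.007, 0.007]
force: [-2.4, -1.1, 2.0]
grip_width: 0.002
```

```bash
python3 look.py 13
```

```text
t 18.4 pos [ 0.4952 -0.0079  0.0356] jig [-36.3  81.5] F [-2.4 -1.1  2. ] grip 0.0
q [-0.19  0.32 -0.46  0.79 -0.   -0.19]
axes x,y,z cols:
 [[ 1.    -0.    -0.009]
 [ 0.009 -0.     1.   ]
 [-0.    -1.    -0.   ]]
```

View pics/s13.png

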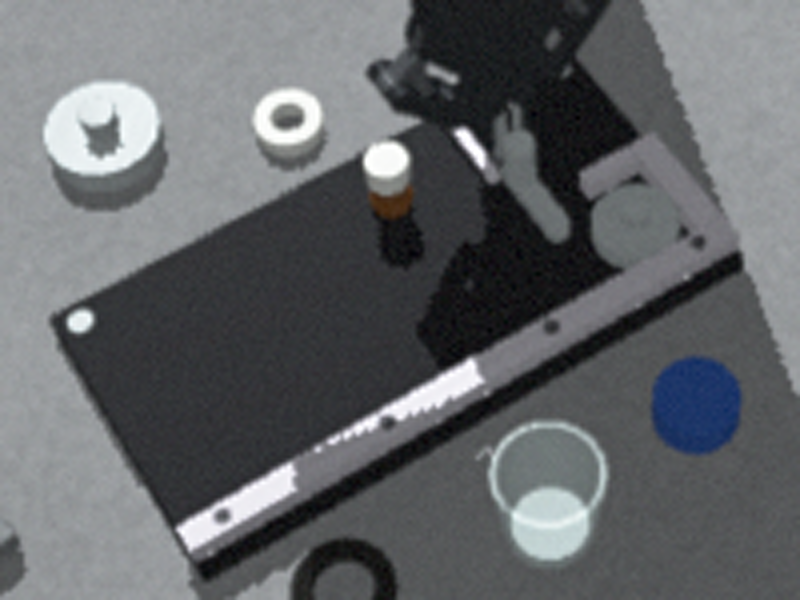

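step_arm(moves=[{"xyz": [0.25, 0, 0], "delta_rot": [0, 0, 0]}, {"xyz": [0.2, 0, 0], "delta_rot": [0, 0, 0]}, {"xyz": [0.1, 0, 0], "delta_rot": [0, 0, 0]}, {"xyz": [0.06, 0, 0], "delta_rot": [0, 0, 0]}, {"xyz": [0.04, 0, 0], "delta_rot": [0, 0, 0]}])

```text
time_s: 19.12
position: [0.5139, -0.0077, 0.0355]
eef_rot: [-1.571, -0.007, 0.007]
force: [-1.4, 0.3, -0.7]
grip_width: -0.0
```

step_arm(moves=[{"xyz": [0.04, 0, 0], "delta_rot": [0, 0, 0]}, {"xyz": [0.04, 0, 0], "delta_rot": [0, 0, 0]}, {"xyz": [0, 0, 0], "delta_rot": [0, 0, 0]}, {"xyz": [0, 0, 0], "delta_rot": [0, 0, 0]}, {"xyz": [0, 0, 0], "delta_rot": [0, 0, 0]}])

```text
time_s: 19.75
position: [0.5166, -0.0077, 0.0357]
eef_rot: [-1.571, -0.007, 0.007]
force: [-1.2, 0.6, -0.7]
grip_width: 0.001
```

step_arm(moves=[{"xyz": [0.04, 0, 0], "delta_rot": [0, 0, 0]}, {"xyz": [0.03, 0, 0], "delta_rot": [0, 0, 0]}, {"xyz": [0.03, 0, 0], "delta_rot": [0, 0, 0]}, {"xyz": [0, 0, 0], "delta_rot": [0, 0, 0]}, {"xyz": [0, 0, 0], "delta_rot": [0, 0, 0]}])

```text
time_s: 20.38
position: [0.5169, -0.0076, 0.0354]
eef_rot: [-1.571, -0.003, 0.01]
force: [-11.7, -0.6, 7.1]
grip_width: -0.001
```

step_arm(moves=[{"xyz": [-0.3, 0, 0], "delta_rot": [0, 0, 0]}, {"xyz": [-0.5, -0.2, 0], "delta_rot": [0, 0, 0]}, {"xyz": [-0.3, -0.9, 0], "delta_rot": [0, 0, 0]}, {"xyz": [-0.4, -0.9, 0], "delta_rot": [0, 0, 0]}, {"xyz": [-0.4, -0.9, 0], "delta_rot": [0, 0, 0]}])

```text
time_s: 21.0
position: [0.4615, -0.0081, 0.1239]
eef_rot: [-1.571, -0.008, 0.006]
force: [0.9, -0.4, 0.7]
grip_width: 0.002
```

step_arm(moves=[{"xyz": [-0.3, -0.9, 0.9], "delta_rot": [0, 0, 0]}, {"xyz": [0, -0.9, 0.9], "delta_rot": [0, 0, 0]}, {"xyz": [0, -0.5, 0.9], "delta_rot": [0, 0, 0]}, {"xyz": [0, 0, 0.9], "delta_rot": [0, 0, 0]}, {"xyz": [0, 0, 0.9], "delta_rot": [0, 0, 0]}])

```text
time_s: 21.62
position: [0.4517, 0.1275, 0.1923]
eef_rot: [-1.571, -0.008, 0.006]
force: [0.5, -0.3, -0.3]
grip_width: -0.003
```

step_arm(moves=[{"xyz": [0, 0, 0.9], "delta_rot": [0, 0, 0]}, {"xyz": [0, 0, 0.9], "delta_rot": [0, 0, 0]}, {"xyz": [0, 0, 0.5], "delta_rot": [0, 0, 0]}, {"xyz": [0, 0, 0], "delta_rot": [0, 0, 0]}, {"xyz": [0, 0, 0], "delta_rot": [0, 0, 0]}])

```text
time_s: 22.25
position: [0.4515, 0.1952, 0.1916]
eef_rot: [-1.571, -0.007, 0.007]
force: [-0.4, -0.6, -0.6]
grip_width: 0.003
```

```bash
python3 look.py 14
python3 - <<'E'
from h import *
im=viewer.camera("top")[:,:,::-1]; cv2.imwrite("pics/top14.png",im); crop(im,280,195,460,305,4,"pics/t14.png")
for t in ("blank","post","vial","lip"):
    print(t,[(round(d["conf"],2),w2j(d["centre"]).round(1),round(d["centre"][2],3)) for d in models.mark_of("top",t)][:3])
E
```

```text
t 22.25 pos [0.4515 0.1952 0.1916] jig [-78.2 284.9] F [-0.4 -0.6 -0.6] grip 0.0
q [ 0.24  0.18 -0.21  1.19 -0.    0.23]
axes x,y,z cols:
 [[ 1.     0.    -0.009]
 [ 0.009 -0.     1.   ]
 [ 0.    -1.    -0.   ]]
blank [(0.95, array([-168.5,  -74.1]), 0.002), (0.89, array([ 41.9, 107.8]), 0.009), (0.8, array([ 139.2, -190.3]), 0.001)]
post [(0.7, array([ 2. , 83.7]), 0.05), (0.51, array([ 42.5, 110.1]), 0.009)]
vial [(0.54, array([-45.5,  18.4]), 0.013)]
lip [(0.74, array([  1.9, 118.5]), 0.027)]
```

View pics/t14.png

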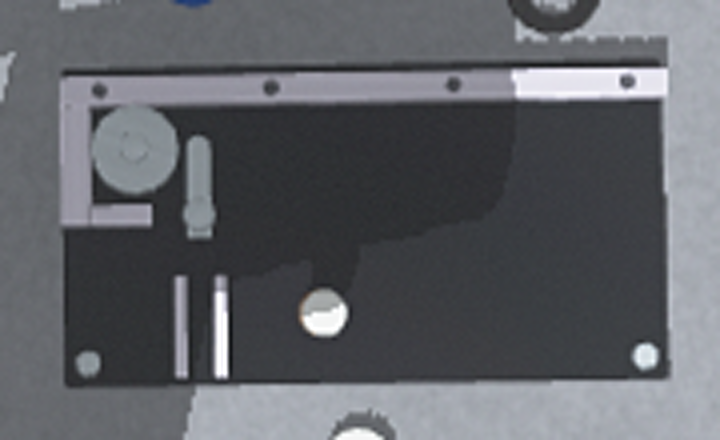

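View pics/s14.png

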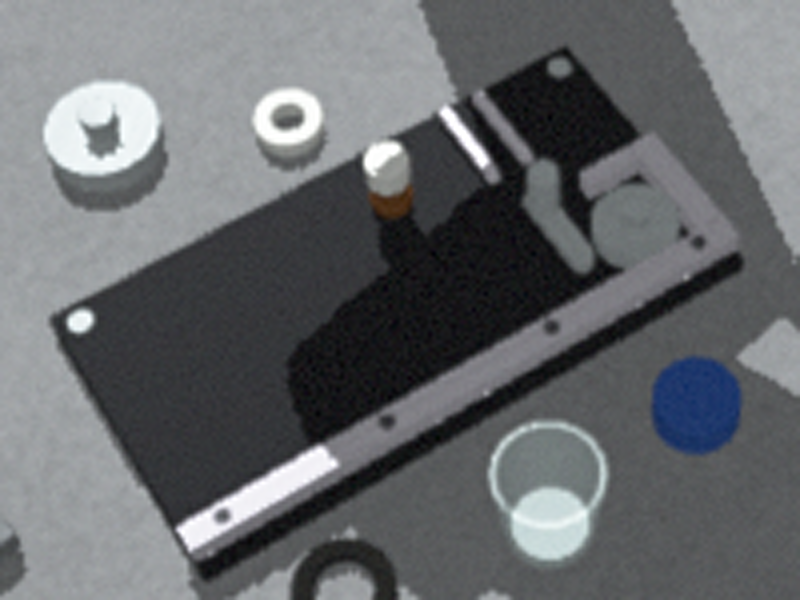

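View pics/top14.png

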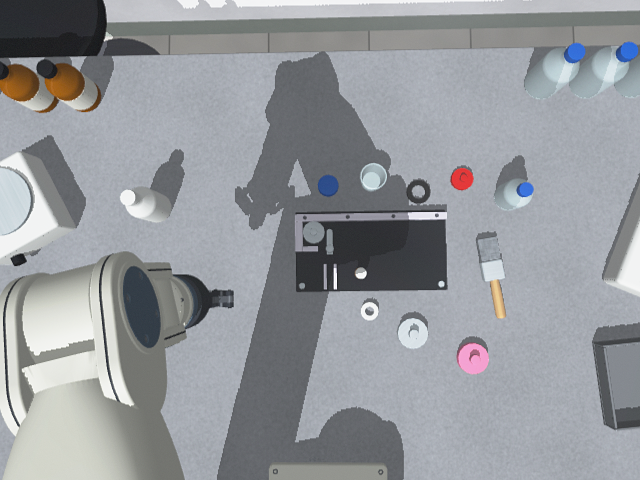

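Run:
```python
from h import *
out=[]
for n,f,(x0,y0) in (("top","pics/top14.png",(292,208)),("scene","pics/scene14.png",(305,222))):
    m=viewer.camera_model(n); im=cv2.imread(f); s=10
    c=cv2.resize(im[y0:y0+50,x0:x0+50],None,fx=s,fy=s,interpolation=cv2.INTER_CUBIC)
    c=np.clip(c.astype(float)*2,0,255).astype(np.uint8); c2=c.copy()
    t=np.linspace(0,2*np.pi,80); P=[[*j2w(38+22*np.cos(a),113+22*np.sin(a)),.024] for a in t]
    L=[[*j2w(x,y),.026] for x,y in ((60,60),(60,135),(0,135))]
    for Q,col in ((P,(0,255,0)),(L,(0,0,255))):
        cv2.polylines(c2,[((proj(m,Q)-[x0,y0]+.5)*s).astype(int)],False,col,1)
    out.append(np.vstack([c,c2])[:, :])
o=np.hstack(out); cv2.imwrite("pics/c15.png",cv2.resize(o,(600,600)))
```

```text
(no output)
```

View pics/c15.png

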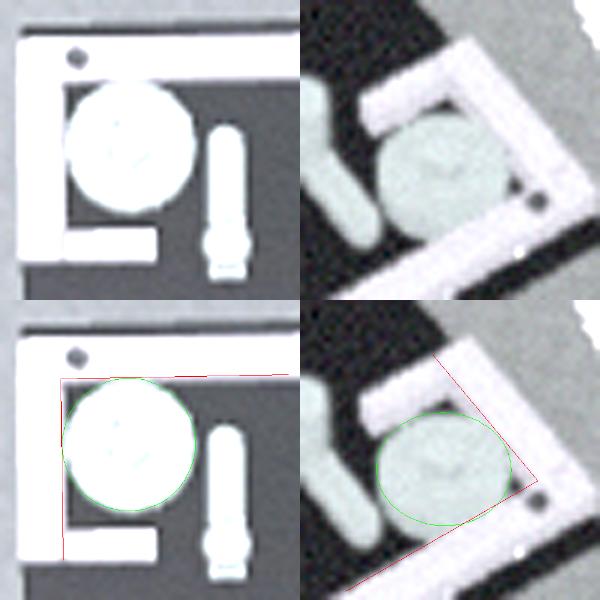

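```bash
python3 -c "
from cell import arm
print(arm.sign_off())"
```

```text
the job is handed in; nothing more can be done
None
```

The blank is home in the corner pocket against the rail and the end stop, and the keeper is fully closed behind it. I handed the job in at about 22 s of the 64 s allowed.

**How it was done**
- **Which blank:** I pushed the smaller steel disc on the plate. The larger steel one on the bench and the pink and red ones were left alone.
- **To the rail:** With the gripper shut, I pushed the disc about 48 mm across the plate until the rail stopped it (about 10 N). That was at jig y of about -106, well short of the pocket.
- **Into the pocket:** I slid it along the rail with the finger face turned slightly towards the rail, until the end stop stopped it (about 10 N).
- **Keeper:** I pushed it by its post from the outer side until it would go no further (about 12 N). The finger ended at jig x -14.5 mm, where about -15 mm was expected for fully closed.

**Last checks**
- **Top picture:** The disc centre was at about jig (37.5, 112), taken before the keeper push. After it, the disc's outline still lay on the seat circle, with no gap to the rail or the stop. The keeper bars the mouth, and no bystander looked moved.
- **Disagreements:** The scene camera put the disc at (41, 112), and the network put it at (42, 108). At (41, 112) or (42, 108) the disc would overlap the rail, so I took both as measurement error. The network put the post at x 2 mm, where fully closed is 4 mm; this is within its stated error.
- **Forces:** No wrist force reading passed about 15 N.

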